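# Load the slide viewer's battery and hold its bayonet cap at half-turn

## Robot

A 6-joint arm with a two-finger parallel gripper is mounted at the origin on the work surface. World frame = base frame: x ahead of the robot, y to its left, z up, the work surface at z = 0. Lengths are in mm, angles in rad, forces in N, time in s.
With the tool pointing down it reaches from about 350 to 975 mm from the base axis. Payload 7.1 kg.
Tool frame: the origin (TCP) lies midway between the tips of the shut fingers; the grasp point (between the pads) lies pinch_z behind it (pinch_z is the distance from the TCP to the grasp point, in mm); z points along the fingers, y is the line along which they close (so a half turn about z gives the same grasp; the last joint's range is limited). The gripper opens to 88 mm and grips with 3 to 60 N. Pads are 20 mm wide; open, the fingers measure 115 mm over their backs; the gripper's body (75 mm by 178 mm) begins 61 mm behind the grasp point.
Start: joints at [-1.246, 0.423, 1.63, -0, 1.089, -0.019], TCP at [210.684, -588.402, 222.675] pointing down, gripper open.
Joint ranges: [-3, 3], [-0.9, 2.11], [0.09, 2.58], [-1.31, 4.45], [0.11, 2.69], [-2.54, 2.54]. Speed limits (rad/s): [2.39, 2.39, 3.01, 3.14, 3.14, 3.14].

## Interface

Orientations are given as a rotation vector (axis times angle).
In Python, from workcell import get_obs, get_image, close_job, pinch_z gives the robot as it stands.
- The arm moves only by the tool jog_arm, never from a script. Its argument "commands" is a list of rows, each a list of 3 entries, a list of its own where there are three numbers: the gripper command: -1 is shut, 1 is fully open, values between are in proportion, then the shift along the tool's x, y, z as a fraction of full scale, then the turn, a rotation vector about the tool's x, y, z as a fraction of full scale. In form: [[gripper, [tx, ty, tz], [rx, ry, rz]], ...]. A call has 1 to 10 rows; each row shifts and turns the commanded pose from where the row before left it, along the tool's axes as they then stand; what a row does not reach is not made up. Full scale, the value 1, is 0.1 m for a shift and 45 degrees for a turn. A row lasts 1/10 s, in which the tool goes at most 50 mm and 8.59 degrees, less where a joint would pass 70% of its speed; a pose out of reach is approached as far as the arm can. A call with a number of a shift or a turn outside -1 to 1 is refused whole. A call with a gripper value outside its range is refused whole. The fingers move at their own pace and stop on an object; the grip force is fixed at half the most. Time passes only in rows, so rows that do not move let the fingers close. It gives the time, the measured TCP pose, the force, the opening and the grip force at its end, in the units of the state.
- get_obs(): the state, without advancing time (a new reading comes with each control period).
- get_image(name): name is "scene" or "side" or "wrist"; returns a dict with "image" (384x512x3 uint8, blue, green, red), "z_map" (384x512 float32, mm along the optical axis (not along the pixel's ray), 0 where there is no reading), "intrinsics" (3x3 intrinsics, pixels), "eye" and "orientation" of the camera in the world; the wrist camera has in their place "mount" (4x4, takes a point from camera to tool coordinates, whose origin is the TCP and whose axes are the flange's). Camera axes: x right, y down, z forward; pixel columns grow to the right and rows downward; lengths in mm; the calibration is good to about 2 mm. The wrist camera is an equidistant fisheye: a pixel r from the principal point sees the ray r / f radians off the axis. A picture is of the moment at which its call begins: read the wrist's pose just before it.
- close_job(): hands the job in; it is judged then, once.
The state is a dict: "t": time; "qpos": joint angles; "qvel": joint speeds; "joint_torque": joint torques, N m; "ee_pos": TCP position; "orientation": TCP orientation; "ft_force": force on the tool from outside, world axes, zero at the start; "moment": the same for the moment, N m; "width": finger opening in mm; "grasp_force": force on a finger pad.
Only numpy, scipy, OpenCV 4.12 (cv2) and the standard library are available. Lean on these libraries where they do the work, as an engineer would, in place of code of your own. Each camera call takes 0.05 s, during which the arm holds its last target. There are 200 camera calls.

## Task

Take the fresh orange cell out of the pocket tray and let it down upright into the battery well of the brass slide viewer, then set the blue-handled bayonet cap fully down in the well and turn it clockwise half-way to the lock, to the yellow 45-degree test mark, never on to the lock at the red mark. The cap is sprung, so keep hold of its handle and finish while still holding it steady at the half-way mark. Leave the used white cell, the two red film cans and the tripod plate where they are.

Things in the scene. Friction and masses are not known exactly. Their poses are not given: they have to be found in the camera images.
- viewer: Brass slide viewer, fixed. Origin on the counter under the vertical axis of its battery well; z up. The well is in a 66 x 66 mm block, 70 mm tall, centred on the origin. The viewing box (x = 33 to 141 mm, 100 mm wide, up to 62 mm high, white screen and dark slide on top) lies beyond it. The cap may enter with its lugs along the viewer's +x and -x.
- well_mouth (a point): Centre of the well's mouth, level with the block's top, 70 mm up; axes as the viewer's. Round hole 27 mm wide in a 5 mm thick lip, with two notches 11 mm wide reaching 19.5 mm from the axis along +x and -x. Paint marks around it: white at +x and -x (enter), yellow 45 degrees clockwise of these seen from above (half-way), red 90 degrees clockwise (lock).
- well_floor (a point): Floor of the well on its axis, 49 mm below the mouth, where the cell comes to stand. Under the lip the well is 42 mm wide down to 13 mm below the mouth; from there a 22 mm round bore with a small funnel goes down to this floor. A standing cell is wholly below the cap.
- collar (a joint): Turn of the sprung collar in the well that takes the cap's lugs, rad: 0 at rest and start (gaps under the notches), growing clockwise seen from above, 0.785 half-way, lock clicks from 1.2, end stop 1.571. Its spring turns it back when let go (0.02 N m at 0, 0.065 N m half-way). The lugs have 1.5 mm play each way, so it trails the cap by up to 0.1 rad.
- cap: Bayonet battery cap, about 60 g, standing on its plug. Origin at the centre of the plug's underside, z up. Plug 24 mm wide, 12 mm tall, with two lugs along +x and -x reaching 18 mm from the axis (8 mm wide, 1 to 5.5 mm above the origin). Black flange 46 mm wide, 12 to 17 mm up, white ticks at +x and -x. Fully down, the flange lies on the block and the origin is 12 mm below the mouth.
- cap_handle (a point): Middle of the cap's blue bar handle, 29 mm above the cap's origin; axes as the cap's. The bar is 32 mm long in x, 12 mm thick in y, 17 to 41 mm above the origin: pinch it across y. The cap is the same after a half circle. Once in, it turns only clockwise, 90 degrees at most, and once turned it cannot be lifted out.
- tray: Grey pocket tray, fixed, 136 mm (x) by 50 mm (y), 15 mm tall, three round pockets 20 mm wide and 12 mm deep in a row along its x, at -43, 0 and 43 mm. Origin at the centre of its underside.
- cell: Fresh battery cell: orange with a black band near the top, 17 mm wide, 34 mm tall with its 9 mm wide steel pole (2 mm), 18 g, standing in an end pocket of the tray, 22 mm of it above the tray. Origin at the centre of its underside, z up. Pinch it with the fingers closing across the tray's row (tray y).
- used_cell: Used cell, same size, white with a grey band, in the other end pocket. Leave it.
- can_a: Red film can, 34 mm wide, 51 mm tall, loose, on the robot's left. Origin at the centre of its underside. Leave it.
- can_b: Red film can of the same size on the robot's right. Leave it.
- tripod_plate: Silver tripod quick-release plate, 50 x 40 x 10 mm, loose, near the robot. Origin at the centre of its underside. Leave it.
Things that resemble listed ones, but are neither listed nor needed, are in the scene too. Leave any purple look-alike of the cap alone.

How it is judged (in metres and radians):
On the way, in this order (a step that is already met when the one before it is completed fails the run):
1. the fresh cell stands upright in the bore of the well, the cap not yet on (horizontal distance between cell and well_mouth below 0.005 m and z of cell in the frame of well_mouth below -0.044 m and angle between cell's own z axis and vertical below 0.25 rad and contact force between the fingers and cell below 0.1 N and distance between cap and well_mouth above 0.03 m), for 0.2 s.
2. the cap is fully down in the well, not yet turned (horizontal distance between cap and well_mouth below 0.004 m and z of cap in the frame of well_mouth below -0.009 m and angle between cap's own z axis and vertical below 0.1 rad and value of joint collar below 0.4 rad), for 0.1 s.
At the end, for the whole second after the job is handed in: The fresh cell stands on the floor of the bore (within 5 mm of its axis and height), the cap is fully down in the well (within 3 mm, 4 mm sideways, tilt under 0.1 rad), the collar is turned to 0.785 rad within 0.2, and the fingers hold the cap (over 1 N) still there through the last second (horizontal distance between cell and well_mouth below 0.005 m and z of cell in the frame of well_mouth below -0.044 m and angle between cell's own z axis and vertical below 0.25 rad and horizontal distance between cap and well_mouth below 0.004 m and z of cap in the frame of well_mouth below -0.009 m and angle between cap's own z axis and vertical below 0.1 rad and value of joint collar between 0.585 and 0.985 rad and angular speed of cap below 0.3 rad/s and contact force between the fingers and cap above 1 N); the arm keeps its last pose, push and grip.
It fails at once if the cap is turned on into the lock (value of joint collar above 1.2 rad).
It fails at once if the used cell is moved or taken (distance of used_cell from where it was at the start of the episode above 0.02 m).
It fails at once if a film can or the tripod plate is pushed more than 20 mm (distance of any of can_a, can_b, tripod_plate from where it was at the start of the episode above 0.02 m).
It also fails if it takes over 64 s, if anything falls off the work surface, if the arm or the gripper's body presses on something with over 40 N, if the wrist force passes 120 N, or if a joint passes its speed limit or range.

## Working session

There is one attempt and no reset: what is moved stays moved. The work goes in short steps, Python scripts to look and compute and a tool call to move; the robot and the scene stay as the last step left them, time stands still between calls to the robot, and variables do not carry over. Pictures are saved under pics/ and viewed, at most 10 in all, crops included, and the job is handed in when it is done.

Besides the shell and the picture viewer there is one more tool, called after "Emit:" in YAML: its name, and indented under it one key for each argument. jog_arm: Moves the arm, as the interface text tells. Its arguments: {"type":"object","properties":{"commands":{"type":"array","items":{"type":"array"}}},"required":["commands"]}

```bash
ls; mkdir -p pics; cat > h.py <<'E'
import numpy as np, cv2, pickle
from scipy.spatial.transform import Rotation as R
from workcell import get_obs, get_image, close_job, pinch_z
def cloud(d):
    K=d['intrinsics'];z=d['z_map'];v,u=np.mgrid[:z.shape[0],:z.shape[1]]
    P=np.stack([(u-K[0,2])/K[0,0]*z,(v-K[1,2])/K[1,1]*z,z],-1)
    o=np.array(d['orientation'],float)
    M=o if o.shape==(3,3) else R.from_rotvec(o).as_matrix()
    W=P@M.T+np.array(d['eye']); W[z==0]=np.nan
    return W
E
python3 - <<'E'
from h import *
print(pinch_z,get_obs())
for n in('scene','side'):
    d=get_image(n);pickle.dump(d,open(n+'.pkl','wb'));cv2.imwrite(f'pics/{n}0.png',cv2.resize(d['image'],(800,600),interpolation=cv2.INTER_CUBIC))
    print(n,d['eye'],d['orientation'],d['intrinsics'])
E
```

```text
pics
18.700000000000003 {'t': 0.0, 'qpos': array([-1.24598967e+00,  4.23828588e-01,  1.63066932e+00, -4.57922857e-05,
        1.08860967e+00, -1.89878902e-02]), 'qvel': array([-0.00213223, -0.00111659,  0.00078382, -0.00089551,  0.00104829,
       -0.00182182]), 'joint_torque': array([ 1.42921774e-03, -5.44613814e+01, -2.73667556e+01,  6.41629030e-02,
        2.29208276e-02, -1.33337062e-04]), 'ee_pos': array([ 210.50795464, -587.89892845,  221.91747752]), 'orientation': array([-3.09381706e+00, -5.37153438e-01,  4.25210102e-04]), 'ft_force': array([ 0.0776505 , -0.04040259, -0.76453208]), 'moment': array([-0.02070613,  0.00885728,  0.00159315]), 'grasp_force': 0.0, 'width': 88.20538271597123}
scene [952.10915431 378.02157185 974.70274207] [-1.1764306  -2.57228472  0.74925617] [[433.06486114   0.         253.81743971]
 [  0.         433.06486114 191.50714294]
 [  0.           0.           1.        ]]
side [182.55840193 512.67045363 840.46107232] [-0.8398474   2.66353684 -0.95575138] [[407.38197858   0.         254.26900727]
 [  0.         407.38197858 192.73888534]
 [  0.           0.           1.        ]]
```

View pics/scene0.png

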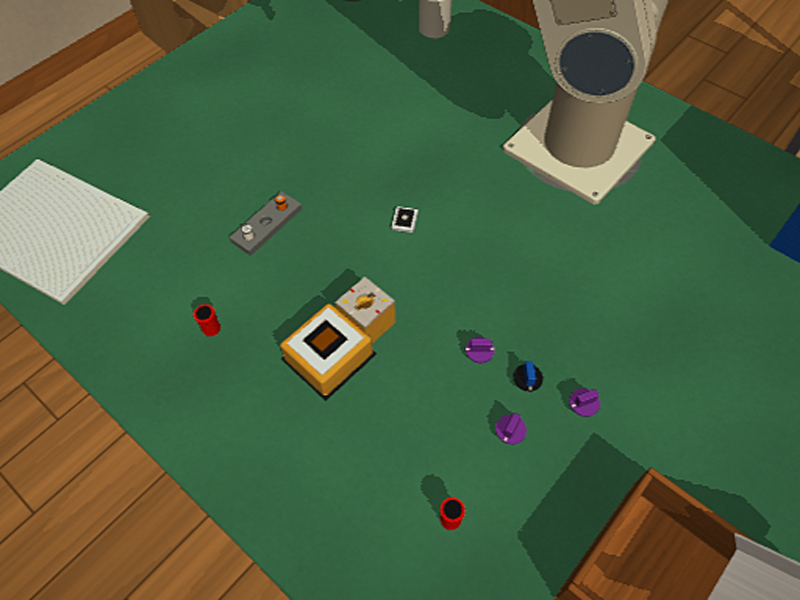

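View pics/side0.png

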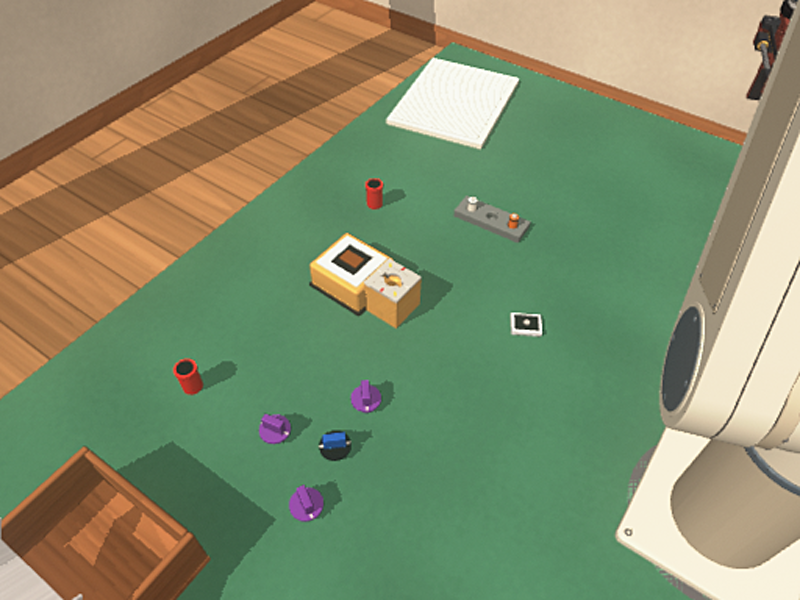

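The scene image (800x600) shows several candidates.
- **Cell:** orange cell at (281,203), white used cell at (248,232).
- **Cap:** blue-handled cap at (528,376), purple look-alikes at (480,348), (585,402) and (511,428).
- **Well:** at (365,300).

I choose the orange cell and the blue cap.

```bash
python3 - <<'E'
from h import *
crop=[]
for n in('scene','side'):
    d=pickle.load(open(n+'.pkl','rb'));W=cloud(d);hsv=cv2.cvtColor(d['image'],cv2.COLOR_BGR2HSV);H,S,V=[hsv[...,i].astype(int) for i in range(3)]
    z=W[...,2]
    def near(px,r):
        v,u=np.mgrid[:384,:512];return np.hypot(u-px[0]*.64,v-px[1]*.64)<r
    pt={'scene':dict(cell=(281,203),tray=(265,221),well=(365,300),cap=(528,376)),'side':dict(cell=(514,220),tray=(492,216),well=(392,282),cap=(335,443))}[n]
    print(n,'table z',np.nanmedian(z[(H>60)&(H<85)&(S>80)&(abs(z)<15)]))
    def rect(m,l):
        p=W[m][:,:2].astype(np.float32);r=cv2.minAreaRect(p);print(l,len(p),'rect',np.round(r[0],1),np.round(r[1],1),round(r[2],1),'mean',p.mean(0).round(1),'z',np.median(W[m][:,2]).round(1))
    rect(near(pt['tray'],40)&(abs(z-15)<2.5)&(S<60),'tray')
    m=near(pt['cell'],9)&(z>20)&(z<45);rect(m,'cell');rect(m&(z>30),'celltop')
    rect(near(pt['well'],25)&(abs(z-70)<2.5),'block')
    rect(near(pt['well'],60)&(z>55)&(z<75),'viewer')
    m=near(pt['cap'],16)&(z>5)&(z<50)
    rect(m&(abs(z-17)<3),'flange');rect(m&(abs(z-41)<3),'handle')
    rect(m&(H>95)&(H<125)&(S>100)&(z>30),'blue')
    for k in('cell','well','cap'):
        c=np.int32(np.array(pt[k])*.64);crop.append(cv2.resize(d['image'][c[1]-32:c[1]+32,c[0]-32:c[0]+32],(260,260),interpolation=cv2.INTER_CUBIC))
cv2.imwrite('pics/crop.png',np.vstack([np.hstack(crop[:3]),np.hstack(crop[3:])]))
E
```

```text
scene table z -0.05149324339015493
tray 424 rect [ 536.5 -321.5] [137.   52.7] 2.9 mean [ 539.5 -319.7] z 14.9
cell 40 rect [ 493.  -324.7] [20.7 15.9] 50.8 mean [ 494.6 -321.9] z 32.7
celltop 26 rect [ 493.7 -325. ] [16.2 14.5] 51.3 mean [ 494.4 -323.3] z 34.6
block 439 rect [569.9 -43.1] [68.1 67.8] 86.7 mean [569.6 -42.6] z 69.8
viewer 1942 rect [623.  -44.6] [ 96.7 174. ] 86.8 mean [628.6 -43.7] z 59.8
flange 154 rect [485.3 219.1] [44.  43.5] 35.6 mean [487.3 219.7] z 17.2
handle 62 rect [484.8 219.5] [31.9 11.6] 44.3 mean [484.8 219.4] z 40.7
blue 75 rect [484.8 219.9] [32.6 12.5] 42.2 mean [486.2 220.5] z 40.1
side table z -0.7508661510056527
tray 350 rect [ 533. -323.] [136.7  53.4] 3.9 mean [ 531.3 -321.3] z 14.3
cell 39 rect [ 488.2 -323.2] [17.2 15. ] 48.2 mean [ 488.9 -322. ] z 31.5
celltop 23 rect [ 488.5 -324.1] [16.2 13.3] 48.2 mean [ 489.6 -323.5] z 34.6
block 402 rect [566.8 -43.9] [69.2 67.8] 86.6 mean [566.3 -43.3] z 69.4
viewer 1433 rect [618.7 -47.9] [ 95.  171.4] 88.5 mean [616.  -43.9] z 59.9
flange 176 rect [480.9 219. ] [44.9 44.8] 3.9 mean [477.8 222.1] z 16.6
handle 70 rect [481.9 218.4] [31.8 12. ] 42.5 mean [481.6 218.7] z 39.9
blue 95 rect [482.6 218.6] [30.5 13.1] 42.6 mean [481.1 219.7] z 39.4
```

View pics/crop.png

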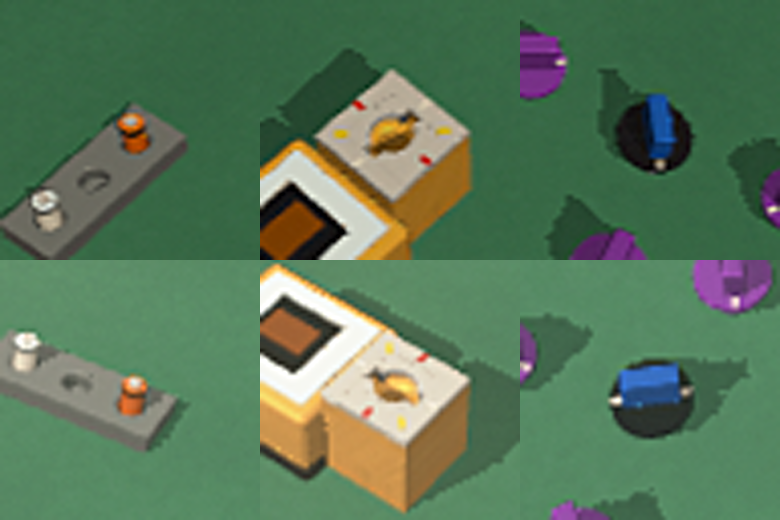

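The crop confirms the orange cell (top-left panel, about (132,130)) and the blue cap with its white ticks along the bar. Next I turn the tool to yaw about 183° and hover over the cell.

Emit:
jog_arm:
  commands:
    - [1, [0, 0, 0], [0, 0, -0.19]]
    - [1, [0, 0, 0], [0, 0, -0.19]]
    - [1, [0, 0, 0], [0, 0, -0.19]]
    - [1, [0, 0, 0], [0, 0, -0.19]]
    - [1, [0, 0, 0], [0, 0, -0.19]]
    - [1, [0, 0, 0], [0, 0, -0.19]]
    - [1, [0, 0, 0], [0, 0, -0.19]]
    - [1, [0, 0, 0], [0, 0, -0.19]]
    - [1, [0, 0, 0], [0, 0, -0.19]]
    - [1, [0, 0, 0], [0, 0, -0.19]]

```text
t: 1.1
ee_pos: [210.6, -588.1, 222.2]
orientation: [-1.9, -2.501, -0.001]
ft_force: [0.7, -0.8, -0.2]
width: 87.6
grasp_force: 0.0
```

Emit:
jog_arm:
  commands:
    - [1, [0, 0, 0], [0, 0, -0.19]]
    - [1, [0, 0, 0], [0, 0, -0.19]]
    - [1, [0, 0, 0], [0, 0, -0.19]]
    - [1, [0, 0, 0], [0, 0, -0.19]]
    - [1, [0, 0, 0], [0, 0, -0.19]]
    - [1, [0, 0, 0], [0, 0, -0.19]]
    - [1, [0, 0, 0], [0, 0, -0.19]]
    - [1, [0, 0, 0], [0, 0, -0.19]]
    - [1, [0, 0, 0], [0, 0, -0.19]]
    - [1, [0, 0, 0], [0, 0, -0.03]]

```text
t: 2.1
ee_pos: [268.9, -556.3, 213.6]
orientation: [-0.072, -3.039, 0.088]
ft_force: [-0.3, 0.1, 0.6]
width: 87.6
grasp_force: 0.0
```

```bash
cat >> h.py <<'E'
def delta(x,y,z,psi,o=None):
    o=o or get_obs();M=R.from_rotvec(o['orientation']).as_matrix()
    T=np.array([x,y,z])-o['ee_pos']
    c,s=np.cos(np.radians(psi)),np.sin(np.radians(psi))
    D=np.array([[c,s,0],[s,-c,0],[0,0,-1.]])
    rv=R.from_matrix(M.T@D).as_rotvec()
    cur=np.degrees(np.arctan2(M[1,0],M[0,0]))
    print('t',o['t'].__round__(2) if hasattr(o['t'],'__round__') else o['t'],'ee',o['ee_pos'].round(1),'yaw',cur.round(2),'tilt',np.degrees(np.arccos(-M[2,2])).round(2),'q6',o['qpos'][5].round(2),'w',round(o['width'],1))
    print('shift now-frame',(M.T@T/100).round(3),'after-turn frame',(D.T@T/100).round(3),'turn',(rv/np.radians(45)).round(3))
E
python3 -c "
from h import *
delta(491.8,-324.8,150,183.4)"
```

```text
t 2.1 ee [ 268.9 -556.3  213.6] yaw 177.12 tilt 6.64 q6 -2.54 w 87.6
shift now-frame [-2.162  2.445  0.277] after-turn frame [-2.362  2.179  0.636] turn [-0.07  -0.13  -0.136]
```

Emit:
jog_arm:
  commands:
    - [1, [-0.27, 0.3, 0.03], [0, 0, 0]]
    - [1, [-0.27, 0.3, 0.03], [0, 0, 0]]
    - [1, [-0.27, 0.3, 0.03], [0, 0, 0]]
    - [1, [-0.27, 0.3, 0.03], [0, 0, 0]]
    - [1, [-0.27, 0.3, 0.03], [0, 0, 0]]
    - [1, [-0.27, 0.3, 0.03], [0, 0, 0]]
    - [1, [-0.27, 0.3, 0.03], [0, 0, 0]]
    - [1, [-0.27, 0.3, 0.03], [0, 0, 0]]
    - [1, [0, 0, 0], [-0.07, -0.13, -0.1]]
    - [1, [0, 0, 0], [0, 0, 0]]

```text
t: 3.1
ee_pos: [490.1, -331.8, 154.5]
orientation: [-0.044, 3.14, -0.002]
ft_force: [-0.9, 0.3, 0.8]
width: 88.3
grasp_force: 0.0
```

```bash
python3 -c "
from h import *
delta(491.8,-324.8,150,183.4)"
```

```text
t 3.1 ee [ 490.1 -331.8  154.5] yaw -178.41 tilt 0.11 q6 -2.21 w 88.3
shift now-frame [-0.019  0.07   0.045] after-turn frame [-0.021  0.069  0.045] turn [-0.002  0.002 -0.04 ]
```

Emit:
jog_arm:
  commands:
    - [1, [-0.02, 0.07, 0.04], [0, 0, -0.04]]
    - [1, [0, 0, 0], [0, 0, 0]]
    - [1, [0, 0, 0], [0, 0, 0]]

```text
t: 3.4
ee_pos: [492.3, -325.9, 150.9]
orientation: [-0.087, 3.14, -0.005]
ft_force: [1.4, -0.2, -0.5]
width: 87.3
grasp_force: 0.0
```

```bash
python3 - <<'E'
from h import *
o=get_obs();d=get_image('wrist');d['o']=o;pickle.dump(d,open('w1.pkl','wb'))
delta(491.8,-324.8,150,183.4,o)
print(d['mount'],d['intrinsics'])
cv2.imwrite('pics/w1.png',cv2.resize(d['image'],(800,600),interpolation=cv2.INTER_CUBIC))
E
```

```text
t 3.4 ee [ 492.3 -325.9  150.9] yaw -176.82 tilt 0.18 q6 -2.23 w 87.3
shift now-frame [0.005 0.011 0.009] after-turn frame [0.005 0.011 0.009] turn [-0.004  0.001 -0.005]
[[-1.28657795e-03 -9.65128781e-01 -2.61772384e-01  7.20413533e+01]
 [ 9.99998980e-01 -1.07943661e-03 -9.35092134e-04  5.28526917e-01]
 [ 6.19917635e-04 -2.61773320e-01  9.65129185e-01 -1.62063758e+02]
 [ 0.00000000e+00  0.00000000e+00  0.00000000e+00  1.00000000e+00]] [[297.31863964   0.         250.58325311]
 [  0.         297.31863964 194.67557196]
 [  0.           0.           1.        ]]
```

View pics/w1.png

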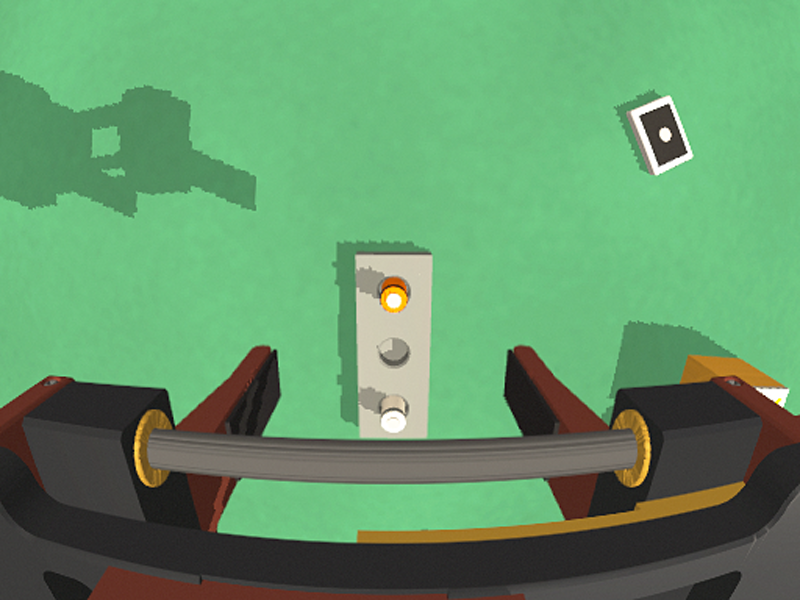

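The wrist view shows the orange cell at (393,297), midway between the fingers (275 and 505), with the tray row running straight down the image. I'll compute its position from the wrist depth.

```bash
cat >> h.py <<'E'
def wcloud(d,o):
    K=d['intrinsics'];z=d['z_map'];v,u=np.mgrid[:z.shape[0],:z.shape[1]]
    x,y=(u-K[0,2])/K[0,0],(v-K[1,2])/K[1,1];th=np.hypot(x,y)+1e-9;k=np.tan(th)/th
    P=np.stack([x*k*z,y*k*z,z],-1);m=d['mount']
    T=P@m[:3,:3].T+m[:3,3]
    W=T@R.from_rotvec(o['orientation']).as_matrix().T+o['ee_pos']
    W[z==0]=np.nan;return W
def rect(W,m,l):
    p=W[m][:,:2].astype(np.float32);r=cv2.minAreaRect(p);print(l,len(p),'rect',np.round(r[0],1),np.round(r[1],1),round(r[2],1),'mean',p.mean(0).round(1),'z',np.median(W[m][:,2]).round(1))
def near(px,r):
    v,u=np.mgrid[:384,:512];return np.hypot(u-px[0]*.64,v-px[1]*.64)<r
E
python3 - <<'E'
from h import *
d=pickle.load(open('w1.pkl','rb'));W=wcloud(d,d['o']);z=W[...,2]
m=near((393,297),14)
rect(W,m&(z>30)&(z<45),'celltop');rect(W,m&(z>34.2)&(z<45),'pole')
rect(W,near((393,340),60)&(abs(z-15)<2)&(W[...,0]<590),'tray')
print(np.nanmedian(z[:100,150:350]))
E
```

```text
celltop 253 rect [ 492.  -325.1] [16.6 16.5] 48.4 mean [ 491.5 -325.2] z 35.2
pole 196 rect [ 492.1 -325. ] [15.4 16.1] 31.4 mean [ 492.1 -325.1] z 35.6
tray 4191 rect [ 529. -323.] [123.9  50.6] 2.9 mean [ 523.6 -323.4] z 15.0
-0.03502558269234157
```

Emit:
jog_arm:
  commands:
    - [1, [0.003, 0.009, 0.2], [0, 0, 0]]
    - [1, [0, 0, 0.3], [0, 0, 0]]
    - [1, [0, 0, 0.3], [0, 0, 0]]
    - [1, [0, 0, 0.3], [0, 0, 0]]
    - [1, [0, 0, 0.1], [0, 0, 0]]
    - [1, [0, 0, 0.1], [0, 0, 0]]
    - [1, [0, 0, 0], [0, 0, 0]]

```text
t: 4.15
ee_pos: [492.5, -325.0, 20.6]
orientation: [-0.09, 3.139, -0.004]
ft_force: [-0.7, -0.2, 0.6]
width: 87.8
grasp_force: 0.0
```

```bash
python3 -c "
from h import *
delta(492,-325,21,183.2)"
```

```text
t 4.15 ee [ 492.5 -325.    20.6] yaw -176.73 tilt 0.15 q6 -2.23 w 87.8
shift now-frame [ 0.005 -0.    -0.004] after-turn frame [ 0.005 -0.    -0.004] turn [-0.003  0.001  0.002]
```

Emit:
jog_arm:
  commands:
    - [-1, [0, 0, 0], [0, 0, 0]]
    - [-1, [0, 0, 0], [0, 0, 0]]
    - [-1, [0, 0, 0], [0, 0, 0]]
    - [-1, [0, 0, 0], [0, 0, 0]]
    - [-1, [0, 0, 0], [0, 0, 0]]
    - [-1, [0, 0, 0], [0, 0, 0]]
    - [-1, [0, 0, 0], [0, 0, 0]]
    - [-1, [0, 0, 0], [0, 0, 0]]
    - [-1, [0, 0, 0], [0, 0, 0]]
    - [-1, [0, 0, 0], [0, 0, 0]]

```text
t: 5.15
ee_pos: [492.6, -324.9, 20.9]
orientation: [-0.09, 3.138, -0.004]
ft_force: [-0.3, 0.7, -0.4]
width: 16.3
grasp_force: 30.0
```

Emit:
jog_arm:
  commands:
    - [-1, [0, 0, -0.2], [0, 0, 0]]
    - [-1, [0, 0, -0.4], [0, 0, 0]]
    - [-1, [0, 0, -0.4], [0, 0, 0]]
    - [-1, [0, 0, -0.3], [0, 0, 0]]
    - [-1, [0, 0, 0], [0, 0, 0]]

```text
t: 5.65
ee_pos: [494.7, -326.1, 155.5]
orientation: [-0.09, 3.132, -0.012]
ft_force: [0.6, -1.4, -0.5]
width: 16.2
grasp_force: 30.0
```

Emit:
jog_arm:
  commands:
    - [-1, [-0.1, 0.2, 0], [0, 0, 0]]
    - [-1, [-0.16, 0.32, 0], [0, 0, 0]]
    - [-1, [-0.16, 0.32, 0], [0, 0, 0]]
    - [-1, [-0.16, 0.32, 0], [0, 0, 0]]
    - [-1, [-0.16, 0.32, 0], [0, 0, 0]]
    - [-1, [-0.16, 0.32, 0], [0, 0, 0]]
    - [-1, [-0.16, 0.32, 0], [0, 0, 0]]
    - [-1, [-0.16, 0.32, 0], [0, 0, 0]]
    - [-1, [-0.15, 0.3, 0], [0, 0, 0]]
    - [-1, [-0.04, 0, 0], [0, 0, 0]]

```text
t: 6.65
ee_pos: [617.8, -39.5, 149.3]
orientation: [-0.096, 3.139, -0.003]
ft_force: [-0.4, -0.6, -0.6]
width: 16.4
grasp_force: 30.0
```

Emit:
jog_arm:
  commands:
    - [-1, [0, 0, 0], [0, 0, 0]]
    - [-1, [0, 0, 0], [0, 0, 0]]
    - [-1, [0, 0, 0], [0, 0, 0]]

```text
t: 6.95
ee_pos: [616.6, -44.0, 150.1]
orientation: [-0.088, 3.139, -0.004]
ft_force: [-0.4, -0.6, -0.3]
width: 16.1
grasp_force: 30.0
```

```bash
python3 - <<'E'
from h import *
o=get_obs();d=get_image('wrist');d['o']=o;pickle.dump(d,open('w2.pkl','wb'))
delta(568.4,-43.5,150,183.2,o)
cv2.imwrite('pics/w2.png',cv2.resize(d['image'],(800,600),interpolation=cv2.INTER_CUBIC))
E
```

```text
t 6.95 ee [616.6 -44.  150.1] yaw -176.78 tilt 0.16 q6 -1.71 w 16.1
shift now-frame [0.481 0.032 0.   ] after-turn frame [0.481 0.032 0.001] turn [-0.003  0.001  0.   ]
```

View pics/w2.png

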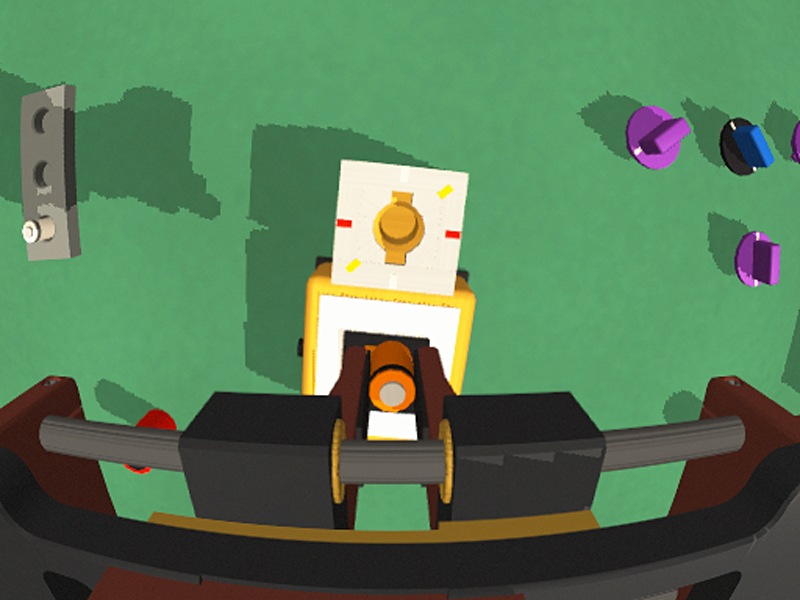

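The wrist view shows the well mouth at (399,222), the white notch marks at (405,172) and (392,283), and the held orange cell at (392,390) between the fingers. Next I measure the mouth and the held cell.

```bash
python3 - <<'E'
from h import *
d=pickle.load(open('w2.pkl','rb'));o=d['o'];W=wcloud(d,o);z=W[...,2]
m=near((399,222),70)&(abs(z-70)<2);rect(W,m&(W[...,0]<603),'blocktop')
blk=near((399,222),70)&(W[...,0]<603)
h=cv2.cvtColor(d['image'],cv2.COLOR_BGR2HSV);H,S,V=[h[...,i].astype(int) for i in range(3)]
hole=near((399,225),32)&(S>90)&(H>10)&(H<30);hole&=~near((352,266),6)&~near((446,191),6)
# project hole pixels onto plane z=70
c=o['ee_pos']+R.from_rotvec(o['orientation']).as_matrix()@d['mount'][:3,3]
t=(70-c[2])/(W[...,2]-c[2]);Q=c+(W-c)*t[...,None]
rect(Q,hole,'hole@70')
p=Q[hole][:,:2].astype(np.float32);hull=cv2.convexHull(p)
for nm,lo,hi in(('red',0,8),('yel',27,33)):
    mm=m&(S>150)&(H>=lo)&(H<=hi)&(V>120)&~near((399,225),34)
    if nm=='red': mm|=m&(S>150)&(H>172)
    print(nm,mm.sum())
    n,l,st,ce=cv2.connectedComponentsWithStats(mm.astype(np.uint8))
    for i in range(1,n):
        if st[i,4]>8: print(st[i,4],W[l==i].mean(0).round(1),(ce[i]/.64).round())
cm=near((392,370),24)&(S>120)&(H<22)&(z>100)
T=(W-o['ee_pos'])@R.from_rotvec(o['orientation']).as_matrix()
cm=near((392,385),22)&(T[...,2]<-8)&(T[...,2]>-20)&(abs(T[...,1])<9)&(abs(T[...,0])<15)
rect(T,cm,'celltop in tool');
top=near((392,393),8)&(T[...,2]<-10);rect(T,top,'pole tool');print(np.nanpercentile(T[top][:,2],[10,50,90]))
E
```

```text
blocktop 5265 rect [568.9 -43.1] [66.8 66.2] 87.3 mean [568.4 -43.2] z 69.9
hole@70 1041 rect [nan nan] [0. 0.] 0.0 mean [nan nan] z nan
red 47
27 [567.4 -72.9  70.7] [341. 222.]
20 [570.3 -13.1  70.6] [455. 234.]
yel 74
33 [547.4 -19.5  70.5] [446. 190.]
41 [589.9 -66.1  70.5] [353. 265.]
celltop in tool 833 rect [ 1.5 -0.2] [19.3 18. ] 1.4 mean [2.  0.2] z -14.3
pole tool 198 rect [0.3 0.3] [8.2 9.3] 89.6 mean [0.5 0.5] z -16.2
[-16.89260913 -16.23090586 -15.37037377]
```

Emit:
jog_arm:
  commands:
    - [-1, [0.1, 0.01, 0], [0, 0, 0]]
    - [-1, [0.2, 0.015, 0], [0, 0, 0]]
    - [-1, [0.17, 0.01, 0], [0, 0, 0]]
    - [-1, [0, 0, 0.2], [0, 0, 0]]
    - [-1, [0, 0, 0.2], [0, 0, 0]]
    - [-1, [0, 0, 0.1], [0, 0, 0]]
    - [-1, [0, 0, 0], [0, 0, 0]]
    - [-1, [0, 0, 0], [0, 0, 0]]

```text
t: 7.8
ee_pos: [570.4, -42.4, 100.7]
orientation: [-0.09, 3.138, -0.004]
ft_force: [-0.2, 0.1, -0.2]
width: 16.5
grasp_force: 30.0
```

```bash
python3 -c "
from h import *
delta(569.2,-43.2,72,183.2)"
```

```text
t 7.8 ee [570.4 -42.4 100.7] yaw -176.72 tilt 0.19 q6 -1.72 w 16.5
shift now-frame [ 0.013 -0.006  0.287] after-turn frame [ 0.012 -0.007  0.287] turn [-0.004  0.002  0.002]
```

Emit:
jog_arm:
  commands:
    - [-1, [0.01, -0.005, 0], [0, 0, 0]]
    - [-1, [0, 0, 0.08], [0, 0, 0]]
    - [-1, [0, 0, 0.08], [0, 0, 0]]
    - [-1, [0, 0, 0.06], [0, 0, 0]]
    - [-1, [0, 0, 0.06], [0, 0, 0]]
    - [-1, [0, 0, 0], [0, 0, 0]]

```text
t: 8.4
ee_pos: [568.7, -42.8, 71.2]
orientation: [0.09, -3.14, 0.004]
ft_force: [0.2, 0.1, -0.3]
width: 16.0
grasp_force: 30.0
```

```bash
python3 -c "
from h import *
print(get_obs()['ft_force'].round(1));delta(569.2,-43.2,72,183.2)"
```

```text
[ 0.2  0.1 -0.3]
t 8.4 ee [568.7 -42.8  71.2] yaw -176.71 tilt 0.14 q6 -1.72 w 16.0
shift now-frame [-0.005 -0.005 -0.008] after-turn frame [-0.005 -0.005 -0.008] turn [-0.003 -0.     0.002]
```

Emit:
jog_arm:
  commands:
    - [-0.4, [0, 0, 0], [0, 0, 0]]
    - [-0.4, [0, 0, 0], [0, 0, 0]]
    - [-0.4, [0, 0, 0], [0, 0, 0]]
    - [-0.2, [0, 0, -0.1], [0, 0, 0]]
    - [0, [0, 0, -0.3], [0, 0, 0]]
    - [0.5, [0, 0, -0.4], [0, 0, 0]]
    - [1, [-0.3, 0, 0], [0, 0, 0]]
    - [1, [-0.2, 0, 0], [0, 0, 0]]
    - [1, [0, 0, 0], [0, 0, 0]]

```text
t: 9.3
ee_pos: [621.9, -39.7, 154.2]
orientation: [-0.091, 3.134, -0.005]
ft_force: [-0.1, -0.1, 0.5]
width: 71.0
grasp_force: 0.0
```

```bash
python3 - <<'E'
from h import *
o=get_obs();d=get_image('wrist');d['o']=o;pickle.dump(d,open('w3.pkl','wb'))
delta(483.5,219,150,223,o)
cv2.imwrite('pics/w3.png',cv2.resize(d['image'][60:240,150:390],(800,600),interpolation=cv2.INTER_CUBIC))
E
```

```text
t 9.3 ee [621.9 -39.7 154.2] yaw -176.68 tilt 0.39 q6 -1.71 w 71.0
shift now-frame [1.232 2.663 0.026] after-turn frame [-0.753  2.836  0.042] turn [-0.007  0.006 -0.882]
```

View pics/w3.png

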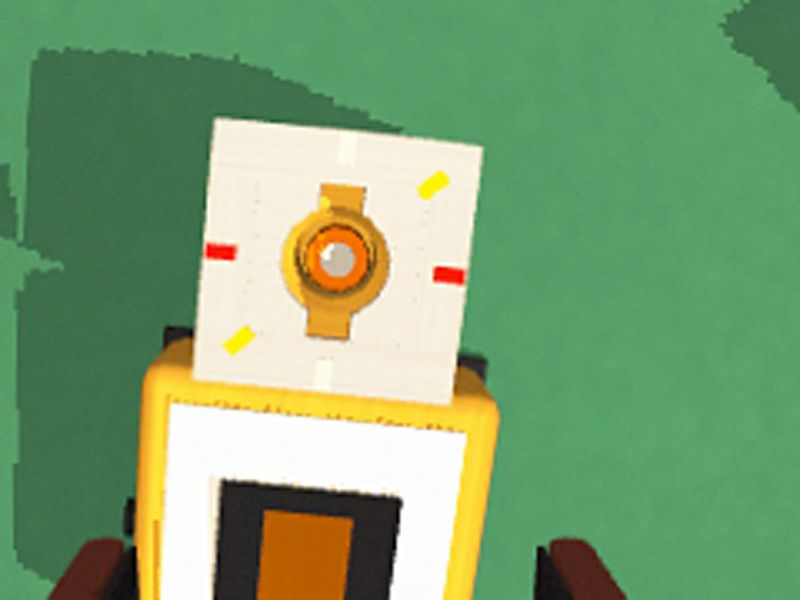

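The crop shows the cell standing centred in the bore (pole at (337,258), inside the mouth). Next is the cap.

Emit:
jog_arm:
  commands:
    - [1, [0.1, 0.2, 0], [0, 0, 0]]
    - [1, [0.15, 0.32, 0], [0, 0, 0]]
    - [1, [0.15, 0.32, 0], [0, 0, 0]]
    - [1, [0.15, 0.32, 0], [0, 0, 0]]
    - [1, [0.15, 0.32, 0], [0, 0, 0]]
    - [1, [0.15, 0.32, 0], [0, 0, 0]]
    - [1, [0.15, 0.32, 0], [0, 0, 0]]
    - [1, [0.14, 0.32, 0], [0, 0, 0]]
    - [1, [0.1, 0.22, 0], [0, 0, 0]]
    - [1, [0, 0, 0], [0, 0, -0.18]]

```text
t: 10.35
ee_pos: [477.2, 220.1, 151.4]
orientation: [0.318, -3.125, 0.005]
ft_force: [0.4, 0.1, -0.1]
width: 87.7
grasp_force: 0.0
```

Emit:
jog_arm:
  commands:
    - [1, [0, 0, 0], [0, 0, -0.18]]
    - [1, [0, 0, 0], [0, 0, -0.18]]
    - [1, [0, 0, 0], [0, 0, -0.18]]
    - [1, [0, 0, 0], [0, 0, -0.16]]
    - [1, [0, 0, 0], [0, 0, 0]]
    - [1, [0, 0, 0], [0, 0, 0]]

```text
t: 10.95
ee_pos: [479.2, 218.2, 151.5]
orientation: [1.144, -2.926, 0.005]
ft_force: [-0.3, 0.1, -0.0]
width: 88.0
grasp_force: 0.0
```

```bash
python3 - <<'E'
from h import *
d=pickle.load(open('w3.pkl','rb'));W=wcloud(d,d['o'])
u,v=int(150+337*.3),int(60+258*.3);print('pole',np.nanmedian(W[v-2:v+3,u-2:u+3].reshape(-1,3),0))
o=get_obs();d=get_image('wrist');d['o']=o;pickle.dump(d,open('w4.pkl','wb'))
delta(483.5,219,150,223,o)
W=wcloud(d,o);z=W[...,2];h=cv2.cvtColor(d['image'],cv2.COLOR_BGR2HSV);H,S,V=[h[...,i].astype(int) for i in range(3)]
r=np.hypot(W[...,0]-483.5,W[...,1]-219)<30
b=r&(abs(z-41)<2.5)&(H>95)&(H<130)&(S>100);rect(W,b,'handle top')
rect(W,r&(abs(z-17)<2),'flange')
p=W[b][:,:2];w,vv=np.linalg.eigh(np.cov(p.T));print('pca',np.degrees(np.arctan2(vv[1,1],vv[0,1])))
t=r&(abs(z-17)<2)&(S<60)&(V>170)
n,l,st,ce=cv2.connectedComponentsWithStats(t.astype(np.uint8))
for i in range(1,n):print(st[i,4],W[l==i].mean(0).round(1))
cv2.imwrite('pics/w4.png',d['image'])
E
```

```text
pole [569.00780066 -42.40774172  55.15621122]
t 10.95 ee [479.2 218.2 151.5] yaw -137.3 tilt 0.18 q6 -1.91 w 88.0
shift now-frame [-0.037 -0.023  0.015] after-turn frame [-0.037 -0.023  0.015] turn [-0.004 -0.002 -0.007]
handle top 389 rect [483.4 219. ] [31.1 11.4] 42.8 mean [482.7 218.8] z 40.9
flange 1045 rect [482.6 218.5] [43.5 44.5] 43.0 mean [481.7 217.9] z 17.0
pca -136.32407583158812
17 [469.9 206.3  17.3]
```

View pics/w4.png

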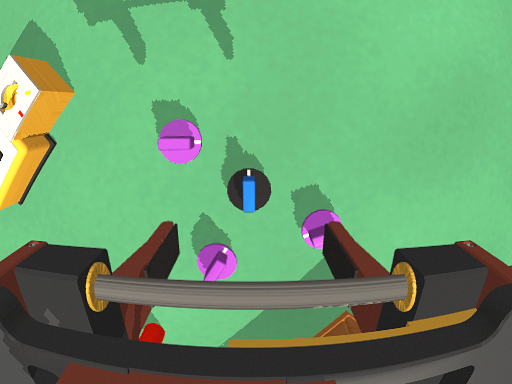

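The bore holds the cell upright: its pole top reads 55 mm, as expected. In the wrist view the blue cap is at (248,190), with purple ones at (180,142), (217,262) and (320,228). I go down with the fingers half open to stay clear of the purple caps.

Emit:
jog_arm:
  commands:
    - [-0.1, [-0.034, -0.022, 0], [0, 0, -0.007]]
    - [-0.1, [0, 0, 0.2], [0, 0, 0]]
    - [-0.1, [0, 0, 0.2], [0, 0, 0]]
    - [-0.1, [0, 0, 0.2], [0, 0, 0]]
    - [-0.1, [0, 0, 0.2], [0, 0, 0]]
    - [-0.1, [0, 0, 0], [0, 0, 0]]
    - [-0.1, [0, 0, 0], [0, 0, 0]]

```text
t: 11.7
ee_pos: [484.3, 219.1, 71.5]
orientation: [-1.156, 2.921, -0.005]
ft_force: [-0.5, 0.0, -0.1]
width: 40.0
grasp_force: 0.0
```

```bash
python3 -c "
from h import *
delta(483.2,218.9,20.5,223)"
```

```text
t 11.7 ee [484.3 219.1  71.5] yaw -136.83 tilt 0.18 q6 -1.92 w 40.0
shift now-frame [0.009 0.008 0.51 ] after-turn frame [0.01  0.006 0.51 ] turn [-0.004 -0.001  0.004]
```

Emit:
jog_arm:
  commands:
    - [-0.1, [0.007, 0.005, 0.15], [0, 0, 0]]
    - [-0.1, [0, 0, 0.2], [0, 0, 0]]
    - [-0.1, [0, 0, 0.1], [0, 0, 0]]
    - [-0.1, [0, 0, 0.05], [0, 0, 0]]
    - [-0.1, [0, 0, 0], [0, 0, 0]]
    - [-1, [0, 0, 0], [0, 0, 0]]
    - [-1, [0, 0, 0], [0, 0, 0]]
    - [-1, [0, 0, 0], [0, 0, 0]]
    - [-1, [0, 0, 0], [0, 0, 0]]
    - [-1, [0, 0, 0], [0, 0, 0]]

```text
t: 12.7
ee_pos: [483.8, 219.0, 21.9]
orientation: [-1.156, 2.92, -0.005]
ft_force: [-1.3, 0.4, 4.2]
width: 11.8
grasp_force: 30.0
```

```bash
python3 -c "
from h import *
delta(483.2,218.9,150,223)"
```

```text
t 12.7 ee [483.8 219.   21.9] yaw -136.79 tilt 0.2 q6 -1.92 w 11.8
shift now-frame [ 0.005 -0.002 -1.281] after-turn frame [ 0.005  0.003 -1.281] turn [-0.004  0.     0.005]
```

Emit:
jog_arm:
  commands:
    - [-1, [0, 0, -0.2], [0, 0, 0]]
    - [-1, [0, 0, -0.4], [0, 0, 0]]
    - [-1, [0, 0, -0.4], [0, 0, 0]]
    - [-1, [0, 0, -0.28], [0, 0, 0]]
    - [-1, [0, 0, 0], [0, 0, 0.17]]
    - [-1, [0, 0, 0], [0, 0, 0.17]]
    - [-1, [0, 0, 0], [0, 0, 0.17]]
    - [-1, [0, 0, 0], [0, 0, 0.17]]
    - [-1, [0, 0, 0], [0, 0, 0.17]]
    - [-1, [0, 0, 0], [0, 0, 0.17]]

```text
t: 13.7
ee_pos: [483.0, 219.2, 149.4]
orientation: [0.082, 3.139, -0.004]
ft_force: [0.2, 0.0, -0.1]
width: 11.6
grasp_force: 30.0
```

Emit:
jog_arm:
  commands:
    - [-1, [-0.1, -0.2, 0], [0, 0, 0]]
    - [-1, [-0.17, -0.3, 0], [0, 0, 0]]
    - [-1, [-0.17, -0.3, 0], [0, 0, 0]]
    - [-1, [-0.17, -0.3, 0], [0, 0, 0]]
    - [-1, [-0.17, -0.3, 0], [0, 0, 0]]
    - [-1, [-0.17, -0.3, 0], [0, 0, 0]]
    - [-1, [-0.17, -0.3, 0], [0, 0, 0]]
    - [-1, [-0.17, -0.3, 0], [0, 0, 0]]
    - [-1, [-0.17, -0.25, 0], [0, 0, 0]]
    - [-1, [0, 0, 0], [0, 0, 0]]

```text
t: 14.7
ee_pos: [618.8, -45.3, 150.5]
orientation: [0.078, 3.137, -0.005]
ft_force: [0.8, -0.1, -0.5]
width: 11.9
grasp_force: 30.0
```

Emit:
jog_arm:
  commands:
    - [-1, [0, 0, 0], [0, 0, 0]]
    - [-1, [0, 0, 0], [0, 0, 0]]
    - [-1, [0, 0, 0], [0, 0, 0]]

```text
t: 15.0
ee_pos: [616.5, -41.3, 150.4]
orientation: [0.072, 3.139, -0.004]
ft_force: [-0.5, -0.1, -1.0]
width: 11.8
grasp_force: 30.0
```

```bash
python3 - <<'E'
from h import *
o=get_obs();d=get_image('wrist');d['o']=o;pickle.dump(d,open('w5.pkl','wb'))
delta(568.8,-43.0,150,177.3,o)
cv2.imwrite('pics/w5.png',cv2.resize(d['image'],(800,600),interpolation=cv2.INTER_CUBIC))
E
```

```text
t 15.0 ee [616.5 -41.3 150.4] yaw 177.38 tilt 0.16 q6 -1.61 w 11.8
shift now-frame [ 0.475 -0.039  0.003] after-turn frame [ 0.475 -0.04   0.004] turn [-0.003  0.002  0.002]
```

View pics/w5.png

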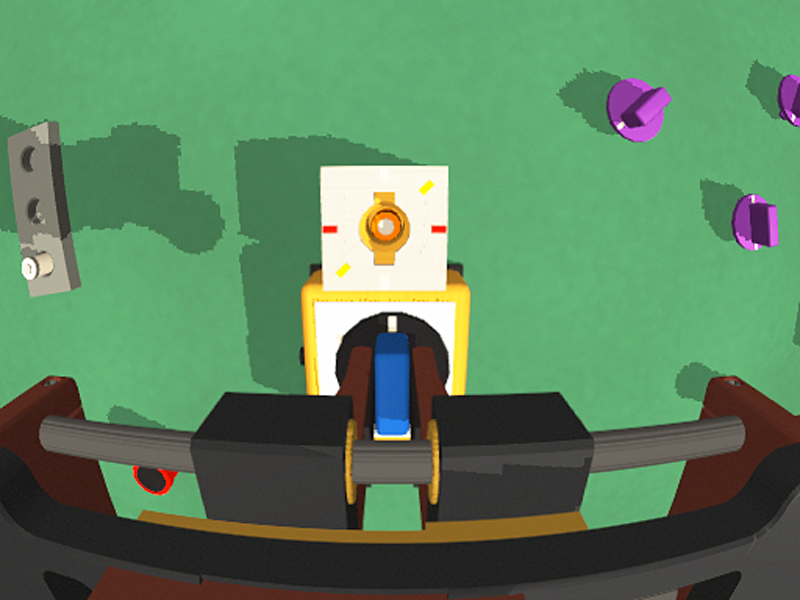

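The view shows the cap gripped square, with its bar at (393,383) and its tick at (393,322). The well is at (385,227), square in the image, with the cell inside it. Next I measure the cap's offset in the hand and the well again.

```bash
python3 - <<'E'
from h import *
d=pickle.load(open('w5.pkl','rb'));o=d['o'];W=wcloud(d,o);z=W[...,2]
h=cv2.cvtColor(d['image'],cv2.COLOR_BGR2HSV);H,S,V=[h[...,i].astype(int) for i in range(3)]
rect(W,near((385,227),60)&(abs(z-70)<2)&(W[...,0]<603),'blocktop')
m=near((385,227),60)&(abs(z-70)<2)&(S>150)&((H<8)|(H>172)|((H>26)&(H<33)))&~near((385,227),30)
n,l,st,ce=cv2.connectedComponentsWithStats(m.astype(np.uint8))
print([(st[i,4],W[l==i].mean(0).round(1)) for i in range(1,n) if st[i,4]>8])
T=(W-o['ee_pos'])@R.from_rotvec(o['orientation']).as_matrix()
b=near((393,383),40)&(H>95)&(H<130)&(S>100);print(np.nanpercentile(T[b][:,2],[5,25,50]))
zt=np.nanpercentile(T[b][:,2],25)
rect(T,b&(abs(T[...,2]-zt)<2),'handle top')
f=near((393,345),55)&(abs(T[...,2]-zt-24)<2.5)&(V<60)&(abs(T[...,1])<26)
p=T[f]
# flange: circle fit on front edge
e=p[p[:,0]>0];q=[]
for a in np.arange(-60,61,5):
    s=e[abs(np.degrees(np.arctan2(e[:,1],e[:,0]))-a)<2.5]
    if len(s)>2:q.append(s[np.argmax(np.hypot(s[:,0],s[:,1]))])
q=np.array(q);A=np.c_[2*q[:,:2],np.ones(len(q))];s=np.linalg.lstsq(A,(q[:,:2]**2).sum(1),rcond=None)[0]
print('flange c',s[:2],'r',np.sqrt(s[2]+s[0]**2+s[1]**2),'max x',p[:,0].max(),'minmax y',p[:,1].min(),p[:,1].max())
tk=near((393,322),10)&(V>170)&(S<50)&(abs(T[...,2]-zt-24)<3);rect(T,tk,'tick')
E
```

```text
blocktop 5295 rect [569.  -43.1] [66.7 66.2] 87.2 mean [568.4 -43. ] z 70.0
[(np.int32(38), array([548.3, -20.4,  70.6])), (np.int32(35), array([567.7, -71.5,  70.6])), (np.int32(34), array([570.5, -14.4,  70.7])), (np.int32(37), array([589.7, -66.2,  70.6]))]
[-19.99861121 -19.26797436 -18.75289014]
handle top 1129 rect [1.2 0.1] [11.7 31.6] 89.3 mean [1.8 0.2] z -19.0
flange c [1.64191879 0.22176656] r 21.834718753896674 max x 23.36424138726943 minmax y -21.626648985420626 22.15364597036722
tick 48 rect [20.1  0.2] [6.7 2.9] 0.1 mean [19.7  0.5] z 4.4
```

Emit:
jog_arm:
  commands:
    - [-1, [0.1, -0.01, 0], [0, 0, 0]]
    - [-1, [0.2, -0.015, 0], [0, 0, 0]]
    - [-1, [0.166, -0.016, 0], [0, 0, 0]]
    - [-1, [0, 0, 0.2], [0, 0, 0]]
    - [-1, [0, 0, 0.2], [0, 0, 0]]
    - [-1, [0, 0, 0.1], [0, 0, 0]]
    - [-1, [0, 0, 0], [0, 0, 0]]
    - [-1, [0, 0, 0], [0, 0, 0]]
    - [-1, [0, 0, 0], [0, 0, 0]]
    - [-1, [0, 0, 0], [0, 0, 0]]

```text
t: 16.05
ee_pos: [571.0, -44.4, 101.2]
orientation: [0.074, 3.137, -0.004]
ft_force: [0.0, 1.0, -0.1]
width: 11.9
grasp_force: 30.0
```

```bash
python3 - <<'E'
from h import *
delta(569.8,-43.3,80,177.3);
d=get_image('side');W=cloud(d);get_image('side');delta(569.8,-43.3,80,177.3);get_image('side');delta(569.8,-43.3,80,177.3)
E
```

```text
t 16.05 ee [571.  -44.4 101.2] yaw 177.31 tilt 0.25 q6 -1.62 w 11.9
shift now-frame [0.014 0.011 0.212] after-turn frame [0.013 0.01  0.212] turn [-0.003  0.004  0.   ]
t 16.15 ee [570.9 -44.4 101. ] yaw 177.31 tilt 0.23 q6 -1.62 w 12.0
shift now-frame [0.012 0.011 0.209] after-turn frame [0.011 0.01  0.21 ] turn [-0.003  0.004  0.   ]
t 16.2 ee [570.8 -44.4 100.9] yaw 177.31 tilt 0.22 q6 -1.62 w 12.0
shift now-frame [0.011 0.011 0.209] after-turn frame [0.01  0.011 0.209] turn [-0.003  0.004  0.   ]
```

Emit:
jog_arm:
  commands:
    - [-1, [0.01, 0.01, 0.03], [0, 0, 0]]
    - [-1, [0, 0, 0], [0, 0, 0]]
    - [-1, [0, 0, 0], [0, 0, 0]]
    - [-1, [0, 0, 0], [0, 0, 0]]
    - [-1, [0, 0, 0], [0, 0, 0]]
    - [-1, [0, 0, 0], [0, 0, 0]]

```text
t: 16.8
ee_pos: [569.6, -43.3, 97.4]
orientation: [0.074, 3.139, -0.004]
ft_force: [-0.0, 0.6, 0.0]
width: 11.8
grasp_force: 30.0
```

```bash
python3 - <<'E'
from h import *
delta(569.8,-43.3,80,177.3)
E
```

```text
t 16.8 ee [569.6 -43.3  97.4] yaw 177.31 tilt 0.19 q6 -1.62 w 11.8
shift now-frame [-0.002  0.001  0.174] after-turn frame [-0.002  0.     0.174] turn [-0.003  0.003  0.   ]
```

Aligned. I lower 12 mm slowly and watch the force.

Emit:
jog_arm:
  commands:
    - [-1, [0, 0, 0.03], [0, 0, 0]]
    - [-1, [0, 0, 0.03], [0, 0, 0]]
    - [-1, [0, 0, 0.03], [0, 0, 0]]
    - [-1, [0, 0, 0.03], [0, 0, 0]]
    - [-1, [0, 0, 0], [0, 0, 0]]

```text
t: 17.3
ee_pos: [569.2, -43.3, 84.8]
orientation: [0.074, 3.14, -0.004]
ft_force: [-0.1, 0.7, -1.6]
width: 12.0
grasp_force: 30.0
```

```bash
python3 - <<'E'
from h import *
o=get_obs();print(o['ft_force'].round(1),o['moment'].round(2))
delta(569.8,-43.3,80,177.3,o)
E
```

```text
[-0.1  0.7 -1.6] [ 0.01 -0.12 -0.04]
t 17.3 ee [569.2 -43.3  84.8] yaw 177.31 tilt 0.15 q6 -1.62 w 12.0
shift now-frame [-0.006  0.     0.048] after-turn frame [-0.006  0.     0.048] turn [-0.003  0.001  0.   ]
```

Emit:
jog_arm:
  commands:
    - [-1, [-0.004, 0, 0.02], [0, 0, 0]]
    - [-1, [0, 0, 0.02], [0, 0, 0]]
    - [-1, [0, 0, 0.01], [0, 0, 0]]
    - [-1, [0, 0, 0], [0, 0, 0]]
    - [-1, [0, 0, 0], [0, 0, 0]]

```text
t: 17.8
ee_pos: [570.0, -43.4, 80.4]
orientation: [0.074, 3.139, -0.004]
ft_force: [-0.2, 0.5, -0.7]
width: 11.9
grasp_force: 30.0
```

```bash
python3 - <<'E'
from h import *
o=get_obs();print(o['ft_force'].round(1),o['moment'].round(2))
delta(569.8,-43.3,80,177.3,o)
E
```

```text
[-0.2  0.5 -0.7] [ 0.02 -0.09 -0.01]
t 17.8 ee [570.  -43.4  80.4] yaw 177.31 tilt 0.19 q6 -1.62 w 11.9
shift now-frame [0.002 0.001 0.004] after-turn frame [0.002 0.001 0.004] turn [-0.003  0.003  0.   ]
```

Emit:
jog_arm:
  commands:
    - [-1, [0, 0, 0.01], [0, 0, 0]]
    - [-1, [0, 0, 0], [0, 0, 0]]
    - [-1, [0, 0, 0], [0, 0, 0]]

```text
t: 18.1
ee_pos: [570.2, -43.4, 79.9]
orientation: [0.074, 3.138, -0.004]
ft_force: [-1.5, 0.3, 5.1]
width: 11.5
grasp_force: 30.0
```

Emit:
jog_arm:
  commands:
    - [-1, [0, 0, 0.01], [0, 0, 0]]
    - [-1, [0, 0, 0], [0, 0, 0]]
    - [-1, [0, 0, 0], [0, 0, 0]]

```text
t: 18.4
ee_pos: [570.2, -43.4, 79.8]
orientation: [0.074, 3.138, -0.004]
ft_force: [-6.0, 1.0, 15.3]
width: 11.9
grasp_force: 30.0
```

The cap is seated: TCP at 79.8 mm with a 15 N press. I ease the press and turn clockwise.

Emit:
jog_arm:
  commands:
    - [-1, [0, 0, -0.007], [0, 0, 0]]
    - [-1, [0, 0, 0], [0, 0, 0]]
    - [-1, [0, -0.001, 0], [0, 0, 0.13]]
    - [-1, [0, -0.001, 0], [0, 0, 0.13]]
    - [-1, [0, -0.001, 0], [0, 0, 0.13]]
    - [-1, [0, -0.001, 0], [0, 0, 0.13]]
    - [-1, [0, 0, 0], [0, 0, 0]]
    - [-1, [0, 0, 0], [0, 0, 0]]

```text
t: 19.2
ee_pos: [570.4, -43.7, 79.8]
orientation: [0.709, 3.057, -0.003]
ft_force: [-1.0, 1.0, 9.0]
width: 12.3
grasp_force: 30.0
```

```bash
python3 - <<'E'
from h import *
o=get_obs();print(o['ft_force'].round(1),o['moment'].round(3))
delta(569.6,-43.6,80,129.5,o)
E
```

```text
[-1.  1.  9.] [ 0.157  0.164 -0.052]
t 19.2 ee [570.4 -43.7  79.8] yaw 153.89 tilt 0.23 q6 -1.21 w 12.3
shift now-frame [ 0.008 -0.002 -0.002] after-turn frame [ 0.006 -0.006 -0.002] turn [-0.     0.005  0.542]
```

Emit:
jog_arm:
  commands:
    - [-1, [0, -0.001, 0], [0, 0, 0.13]]
    - [-1, [0, -0.001, 0], [0, 0, 0.13]]
    - [-1, [0, -0.001, 0], [0, 0, 0.13]]
    - [-1, [0, 0, 0], [0, 0, 0.1]]
    - [-1, [0, 0, 0], [0, 0, 0.05]]
    - [-1, [0, 0, 0], [0, 0, 0]]
    - [-1, [0, 0, 0], [0, 0, 0]]
    - [-1, [0, 0, 0], [0, 0, 0]]

```text
t: 20.0
ee_pos: [570.3, -44.0, 79.8]
orientation: [1.336, 2.839, -0.002]
ft_force: [0.0, 1.4, 8.5]
width: 12.1
grasp_force: 30.0
```

```bash
python3 - <<'E'
from h import *
o=get_obs();print(o['ft_force'].round(1),o['moment'].round(3),o['grasp_force'])
delta(569.6,-43.6,80,129.5,o)
out=[]
for n,(u,v) in (('scene',(365,300)),('side',(392,282))):
    d=get_image(n);u,v=int(u*.64),int(v*.64);out.append(cv2.resize(d['image'][v-40:v+40,u-40:u+40],(390,390),interpolation=cv2.INTER_CUBIC))
cv2.imwrite('pics/end.png',np.hstack(out))
E
```

```text
[0.  1.4 8.5] [0.162 0.252 0.008] 29.999924898147583
t 20.0 ee [570.3 -44.   79.8] yaw 129.62 tilt 0.24 q6 -0.79 w 12.1
shift now-frame [ 0.007 -0.003 -0.002] after-turn frame [ 0.007 -0.003 -0.002] turn [0.001 0.005 0.003]
```

View pics/end.png

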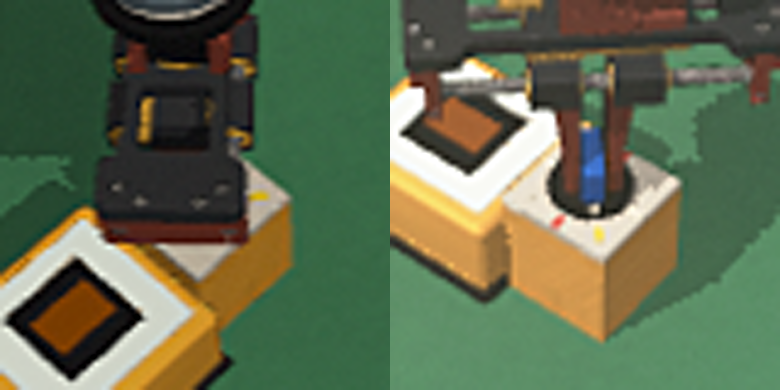

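The side crop shows the flange flat on the block and the cap's white tick at (596,208), lined up with the yellow mark at (598,235). The grip still reads 30 N, so I hand in.

```bash
python3 -c "
from workcell import *
print(close_job())"
```

```text
the job is handed in; nothing more can be done
None
```

The fresh cell stands in the well, and the cap is fully down and held at the yellow half-way mark with a 30 N grip; I handed the job in at about 20 s, and no verdict came back.

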